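# Hold the porcelain furnace's lowering key

### The arm

A 7-joint arm with a two-finger parallel gripper is mounted at the origin on the work surface. World frame = base frame: x ahead of the robot, y to its left, z up, the work surface at z = 0. Lengths are in m, angles in rad, forces in N, time in s.
With the tool pointing down it reaches from about 0.4 to 0.85 m from the base axis. Payload 4.5 kg.
Tool frame: the origin (TCP) lies midway between the tips of the shut fingers; the grasp point (between the pads) lies 19 mm behind it; z points along the fingers, y is the line along which they close (so a half turn about z gives the same grasp; the last joint's range is limited). The gripper opens to 88 mm and grips with 3 to 60 N. Pads are 18 mm wide; open, the fingers measure 123 mm over their backs; the gripper's body (75 mm by 187 mm) begins 45 mm behind the grasp point.
Start: joints at [1.215, 0.689, -0.195, 1.565, 0.157, 0.902, -0.215], TCP at [0.238, -0.578, 0.239] pointing down, gripper open.
Joint ranges: [-3.01, 3.01], [-0.46, 2.08], [-1.47, 1.51], [0.13, 2.56], [-1, 4.14], [0.04, 2.09], [-2.66, 2.66]. Speed limits (rad/s): [2.57, 2.57, 3.14, 3.14, 3.14, 3.14, 3.14].

### API

Orientations are given as a unit quaternion [x, y, z, w].
In Python, from plant import r gives the robot as it stands.
- The arm moves only by the tool move_arm, never from a script. Its argument "targets" is a list that holds one entry, the list of rows, each a list of 7 numbers: the opening, from 0 (shut) to 1 (fully open), then the shift along the tool's x, y, z in mm, then the turn, a rotation vector about the tool's x, y, z in degrees. In form: [[[claw, dx, dy, dz, ax, ay, az], ...]]. A call has 1 to 10 rows; each row is the pose to reach, as a shift and turn from the pose commanded when the call began, along the tool's axes at that moment; what a row does not reach only later rows make up. A row lasts 1/8 s, in which the tool goes at most 62.5 mm and 10.7 degrees, less where a joint would pass 70% of its speed; a pose out of reach is approached as far as the arm can. A call with a gripper value outside its range is refused whole. The fingers move at their own pace and stop on an object; "newtons" is the grip in N (left out, the last holds). Time passes only in rows, so rows that repeat a pose let the fingers close. It gives the time, the measured TCP pose, the force, the opening and the grip force at its end, in the units of the state.
- r.get_state(): the state, without advancing time (a new reading comes with each control period).
- r.snapshot(name): name is "scene" or "top" or "wrist"; returns the picture (400x640x3 uint8, red, green, blue); there is no depth.
- r.camera_info(name): a dict with "fx", "fy", "cx", "cy" (pixels), "R" (3x3) and "t" (3): a world point X has camera coordinates R X + t. Camera axes: x right, y down, z forward; pixel columns grow to the right and rows downward; lengths in m; the calibration is good to about 2 mm. A picture is of the moment at which its call begins: read the wrist's pose just before it. camera_info takes no time and is no camera call; for the wrist camera it gives the pose at the moment of the call.
- r.finish_job(): hands the job in; it is judged then, once.
The state is a dict: "clock": time; "q": joint angles; "qd": joint speeds; "joint_torque": joint torques, N m; "tool_pos": TCP position; "eef_rot": TCP orientation; "contact_force": force on the tool from outside, world axes, zero at the start; "moment": the same for the moment, N m; "opening": opening from 0.0 (shut) to 1.0 (fully open); "finger_force": force on a finger pad.
Only numpy, scipy, OpenCV 4.12 (cv2) and the standard library are available. Lean on these libraries where they do the work, as an engineer would, in place of code of your own. Each camera call takes 0.05 s, during which the arm holds its last target. There are 200 camera calls.

### The job

Lower the porcelain furnace's head from its bench console: first switch the mains rocker on by pressing its raised end fully down, then push the square latching key in until it stops, then press the large round key fully down and keep holding it there; the program finishes while still holding it down. Keep to that order, do not press the small round key, and leave the loose things on and around the console standing where they are.

Things in the scene. Friction and masses are not known exactly. Their poses are not given: they have to be found in the camera images.
- console: Fixed dark console, 270 (x) by 250 (y) by 55 mm high, flat level top; origin at the centre of its underside, on the bench; z up, x away from the robot (yaw up to 0.35 rad either way). Four white keys in black bezels (6 mm high) stand on top at x -80 or +10, y -55 or +55 mm; which key is at which corner varies, all are turned with the console.
- power (a joint): Mains rocker, see power_pad. 0 rad = off (the end away from the robot, +x of the console, is raised), 0.35 rad = on (that end fully down and level, the near end raised). It may start up to 0.04 rad in. It stays where it is left; about 2 N at the raised end moves it.
- power_pad (a point): Point on the upper face of the mains rocker's far (+x) half, 18 mm (along the console's x) from its pivot: the place to press. The rocker is a white V-shaped paddle 53 long (console x) by 30 mm wide in a 66 by 40 mm bezel. The pad is about 17.5 mm above the console's top when off and 11 mm when on; it comes down by about 6.5 mm.
- pump (a joint): Square latching key, see pump_top. 0 m = out, 0.007 m = fully in, against its stop. It may start up to 0.001 m in. It has no spring and stays where it is pushed; about 3 N moves it.
- pump_top (a point): Centre of the top face of the square key, 32 by 32 mm; 20 mm above the console's top when out, 13 mm when fully in (7 mm travel straight down).
- lower (a joint): Large round key that lowers the furnace head, see lower_top. 0 m = up, 0.007 m = fully down, against its stop. Sprung: about 2 N starts it, 5 N holds it fully down, it comes back up when let go.
- lower_top (a point): Centre of the top face of the large round key, 38 mm across; 20 mm above the console's top when up, 13 mm when fully down (7 mm travel straight down).
- lower_base: Fixed round bezel, 50 mm across and 6 mm high, that carries the large round key; origin at the centre of its underside, on the console's top.
- cancel (a joint): Small round key (cancel), see cancel_top; not to be pressed. 0 m = up, 0.007 m = fully down, same spring as the large one.
- cancel_top (a point): Centre of the top face of the small round key, 16 mm across; 20 mm above the console's top when up.
- stain: Loose small glass stain jar with white lid, 30 mm across and 30 mm high, standing on the console's rear (far) strip; origin at the centre of its underside. Leave alone.
- model: Loose white plaster dental arch with teeth, 46 by 66 by 26 mm, on a fixed 160 by 150 by 9 mm pale green glass slab at the console's left (+y) side; origin at the centre of its underside. Leave alone.
- tub: Loose white-lidded powder jar, 54 mm across and 70 mm high, on the bench at the console's right (-y) side; origin at the centre of its underside. Leave alone.
- dropper: Loose small green dropper bottle, 28 mm across and 75 mm high, on the bench at the console's right (-y) side, nearer the robot than the jar; origin at the centre of its underside. Leave alone.

How it is judged:
By the outcome, as a careful person would: the job done as asked, in the order asked, and still so for the second after the job is handed in, while the arm keeps its last pose, push and grip.
It also fails if it takes over 40 s, if anything falls off the work surface, if the arm or the gripper's body presses on something with over 40 N, if the wrist force passes 120 N, or if a joint passes its speed limit or range.

## Working session

There is one attempt and no reset: what is moved stays moved. The work goes in short steps, Python scripts to look and compute and a tool call to move; the robot and the scene stay as the last step left them, time stands still between calls to the robot, and variables do not carry over. Pictures are saved under pics/ and viewed, at most 10 in all, crops included, and the job is handed in when it is done.

Besides the shell and the picture viewer there is one more tool, called after "Emit:" as a command line: name --argument value ..., lists and objects as JSON in quotes. move_arm: Moves the arm, as the interface text tells. Its arguments: {"type":"object","properties":{"targets":{"type":"array","items":{"type":"array","items":{"type":"array","items":{"type":"number"}}}},"newtons":{"type":"number"}},"required":["targets"]}

```bash
mkdir -p pics; python3 - <<'E'
from plant import r
import cv2
s=r.get_state();print(s['clock'],s['tool_pos'],s['eef_rot'],s['opening'])
for n in("scene","top"):
    c=r.camera_info(n);print(n,c)
    cv2.imwrite(f"pics/{n}0.png",r.snapshot(n)[:,:,::-1])
E
```

```text
0.0 [ 0.23720841 -0.5775505   0.23788396] [ 9.81057373e-01  1.93715132e-01 -2.44942575e-04 -9.04778323e-04] 1.0031693659616507
scene {'fx': 415.41617363283547, 'fy': 415.41617363283547, 'cx': 322.46472648119226, 'cy': 201.8013911068812, 'R': array([[-0.6914469 ,  0.72234967,  0.01058932],
       [ 0.39781935,  0.3929538 , -0.82905191],
       [-0.60302649, -0.56903274, -0.55907137]]), 't': array([ 0.33319285, -0.19795715,  1.29493685])}
top {'fx': 399.5488938952942, 'fy': 399.5488938952942, 'cx': 317.8312120426971, 'cy': 193.19824315206074, 'R': array([[ 0.01363883, -0.99939689,  0.03193483],
       [-0.99671751, -0.01613729, -0.07933347],
       [ 0.07980097, -0.03074799, -0.99633647]]), 't': array([0.05119015, 0.55996283, 0.84098417])}
```

View pics/top0.png

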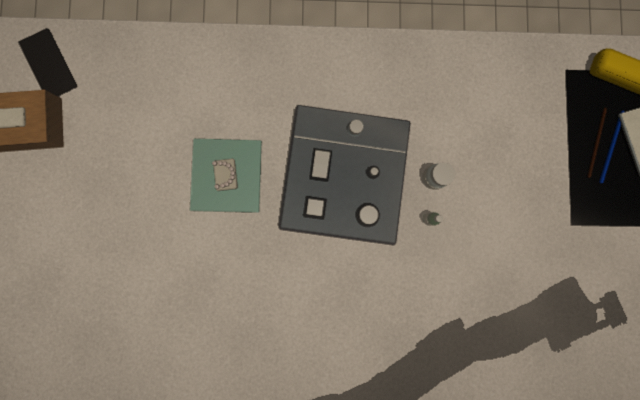

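View pics/scene0.png

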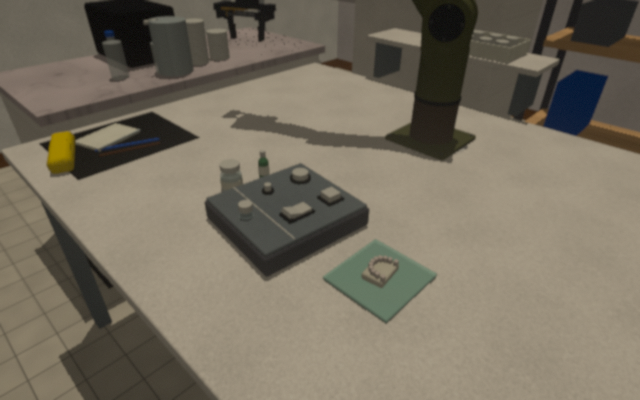

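Top view: rocker at (321,164), square key (315,208), large key (369,215), small key (374,172), stain jar (357,127), tub (435,175), dropper (432,218). The scene view shows the same layout. Next I locate the keys by casting rays.

```bash
cat >h.py <<'E'
import numpy as np,cv2
def cast(c,u,v,z):
    R,t=np.array(c['R']),np.array(c['t']);o=-R.T@t
    d=R.T@np.array([(u-c['cx'])/c['fx'],(v-c['cy'])/c['fy'],1]);return o+d*(z-o[2])/d[2]
def proj(c,X):
    p=np.array(c['R'])@X+c['t'];return np.array([c['fx']*p[0]/p[2]+c['cx'],c['fy']*p[1]/p[2]+c['cy']])
def blobs(im,lo,amin):
    m=(im.min(2)>lo).astype(np.uint8);n,l,st,ce=cv2.connectedComponentsWithStats(m)
    return m,l,[(i,ce[i],st[i]) for i in range(1,n) if st[i][4]>=amin]
E
python3 - <<'E'
from h import *
from plant import r
c=r.camera_info("top");im=cv2.imread("pics/top0.png")
x0,y0,x1,y1=300,112,404,236
sub=im[y0:y1,x0:x1]
_,l,b=blobs(sub,100,25)
P={}
for i,ce,st in b:
    u,v=ce+[x0,y0]; print(i,(u,v),st[2:],cast(c,u,v,.075))
# console outline
g=im.max(2);m=((g<85)).astype(np.uint8);m=cv2.morphologyEx(m[90:255,265:420],cv2.MORPH_CLOSE,np.ones((15,15)))
n,l,st,ce=cv2.connectedComponentsWithStats(m);k=1+np.argmax(st[1:,4])
cs=max(cv2.findContours((l==k).astype(np.uint8),0,2)[0],key=cv2.contourArea)
box=cv2.boxPoints(cv2.minAreaRect(cs))+[265,90];print(box)
W=np.array([cast(c,*p,.055) for p in box]);print(W, np.linalg.norm(W-np.roll(W,1,0),axis=1))
# scene keys
c2=r.camera_info("scene");im2=cv2.imread("pics/scene0.png")
_,l,b=blobs(im2[160:235,235:360],90,12)
for i,ce,st in b: u,v=ce+[235,160];print('s',(u,v),st[2:],cast(c2,u,v,.075))
E
```

```text
1 (np.float64(385.3507109004739), np.float64(114.09478672985782)) [ 51   8 211] [ 0.72117374 -0.07623586  0.075     ]
2 (np.float64(356.06666666666666), np.float64(125.93333333333334)) [ 13  13 135] [ 0.69496506 -0.0156272   0.075     ]
3 (np.float64(325.1), np.float64(140.5)) [53  8 60] [0.66327147 0.04778398 0.075     ]
8 (np.float64(320.50828729281767), np.float64(163.79558011049724)) [ 18  27 362] [0.61499117 0.05655583 0.075     ]
10 (np.float64(374.0), np.float64(171.0)) [ 7  7 37] [ 0.60217602 -0.05293908  0.075     ]
11 (np.float64(401.25683060109293), np.float64(217.2622950819672)) [  7  50 183] [ 0.50864046 -0.10871066  0.075     ]
12 (np.float64(314.65158371040724), np.float64(207.1945701357466)) [ 16  17 221] [0.52641454 0.06722126 0.075     ]
13 (np.float64(368.42292490118575), np.float64(214.53359683794466)) [ 18  18 253] [ 0.51319947 -0.04181427  0.075     ]
14 (np.float64(306.4117647058824), np.float64(234.38235294117646)) [18  3 34] [0.47162228 0.08297076 0.075     ]
[[277.13527679 228.53051758]
 [294.47957611 104.22970486]
 [412.37030029 120.67956543]
 [395.02600098
[... 423 characters left out ...]
.47203622 0.00597297 0.075     ]
s (np.float64(299.6261682242991), np.float64(171.29906542056074)) [ 16   9 107] [ 0.51659893 -0.04130834  0.075     ]
s (np.float64(267.22727272727275), np.float64(183.5909090909091)) [ 7  4 22] [ 0.60467088 -0.05259957  0.075     ]
s (np.float64(330.2809917355372), np.float64(191.4297520661157)) [ 18  10 121] [0.53018038 0.06843256 0.075     ]
s (np.float64(244.94), np.float64(203.01)) [ 15  10 100] [ 0.68611646 -0.0262858   0.075     ]
s (np.float64(297.5505050505051), np.float64(208.07575757575756)) [ 27  12 198] [0.62272993 0.06389112 0.075     ]
s (np.float64(283.2105263157895), np.float64(228.8421052631579)) [15 12 19] [0.68884483 0.09447381 0.075     ]
```

```bash
cat >>h.py <<'E'
from scipy.spatial.transform import Rotation as Ro
yaw=-0.118
def delta(s,X,yaw=yaw):
    q=Ro.from_quat(s['eef_rot']);T=Ro.from_euler('z',yaw)*Ro.from_quat([1,0,0,0])
    return (q.inv().apply(np.array(X)-s['tool_pos'])*1e3).round(1),np.degrees((q.inv()*T).as_rotvec()).round(1)
E
python3 - <<'E'
from h import *
from plant import r
s=r.get_state();print(delta(s,[.60,.03,.24]))
E
```

```text
(array([ 566.5, -424.2,   -1.4]), array([-0.1,  0. , 29.1]))
```

Emit:
move_arm --targets '[[[0, 40, -30, 0, 0, 0, 2], [0, 80, -60, 0, 0, 0, 4], [0, 120, -90, 0, 0, 0, 6], [0, 160, -120, 0, 0, 0, 8], [0, 200, -150, 0, 0, 0, 10], [0, 240, -180, 0, 0, 0, 12], [0, 280, -210, 0, 0, 0, 14], [0, 320, -240, 0, 0, 0, 16], [0, 360, -270, 0, 0, 0, 18], [0, 400, -300, 0, 0, 0, 20]]]' --newtons 20

```text
clock: 1.35
tool_pos: [0.494, -0.1471, 0.2385]
eef_rot: [1.0, 0.02, -0.0, 0.0]
contact_force: [1.0, -0.6, -0.4]
opening: 0.006
finger_force: 0.0
```

```bash
python3 - <<'E'
from h import *
from plant import r
s=r.get_state();print(s['tool_pos'],s['opening'],delta(s,[.60,.03,.24]))
E
```

```text
[ 0.49399452 -0.14712212  0.23849879] 0.005709976107741597 (array([ 112.9, -172.8,   -1.6]), array([0., 0., 9.]))
```

Emit:
move_arm --targets '[[[0, 28, -43, -1, 0, 0, 2.5], [0, 56, -86, -1, 0, 0, 5], [0, 84, -129, -1, 0, 0, 7], [0, 105, -160, -1, 0, 0, 9], [0, 112, -172, -1, 0, 0, 9], [0, 112, -172, -1, 0, 0, 9]]]'

```text
clock: 2.1
tool_pos: [0.5979, 0.0277, 0.2393]
eef_rot: [0.998, -0.057, -0.001, 0.0]
contact_force: [0.5, -1.0, 0.2]
opening: 0.007
finger_force: 0.0
```

```bash
python3 - <<'E'
from h import *
from plant import r
s=r.get_state();print(s['tool_pos'],delta(s,[.60,.03,.24]))
c=r.camera_info("wrist");print(c)
im=r.snapshot("wrist")[:,:,::-1].copy()
cv2.imwrite("pics/w1.png",im)
for n,X in dict(sq=[.5275,.0675,.075],big=[.5145,-.0415,.075],small=[.603,-.0528,.075],pad=[.635,.0548,.0725]).items(): print(n,proj(c,np.array(X)))
E
```

```text
[0.59794687 0.02766796 0.23931513] (array([ 1.8, -2.6, -0.7]), array([0. , 0.1, 0.2]))
{'fx': 288.5153007917819, 'fy': 288.5153007917819, 'cx': 319.5122750339233, 'cy': 202.34965887762485, 'R': array([[-0.11594532, -0.99325272,  0.00239011],
       [-0.9408641 ,  0.11060041,  0.32022227],
       [-0.31832599,  0.0348795 , -0.94733942]]), 't': array([0.09710628, 0.51601613, 0.58102608])}
sq [293.61039985 245.23370683]
big [385.5019795  245.33897955]
small [392.34226397 172.10237041]
pad [291.06365787 154.13822094]
```

View pics/w1.png

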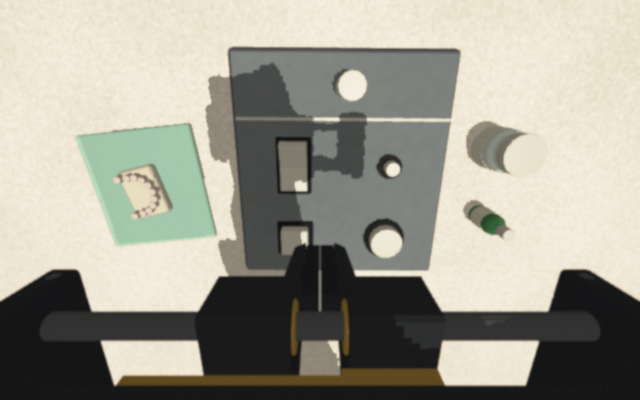

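Wrist view: rocker centred at (294,165), big key (386,240), small key (392,167), fingertips at (320,247). The keys appear 4–6 px higher than predicted, so I check where the TCP projects in each camera.

```bash
python3 - <<'E'
from h import *
from plant import r
s=r.get_state();print(s['tool_pos'])
c=r.camera_info("wrist");im=cv2.imread("pics/w1.png")
_,_,b=blobs(im[60:270,250:440],130,40)
for i,ce,st in b: u,v=ce+[250,60];print((u.round(1),v.round(1)),st[2:],cast(c,u,v,.075))
T=np.array(s['tool_pos']);print('tcp w',proj(c,T))
for n in("scene","top"):
    c=r.camera_info(n);p=proj(c,T);im=r.snapshot(n)[:,:,::-1];print(n,p)
    u,v=(p-[60,45]).astype(int);k=im[v:v+90,u:u+120].copy();k=cv2.resize(k,None,fx=5,fy=5,interpolation=cv2.INTER_CUBIC)
    cv2.drawMarker(k,tuple(((p-[u,v]+.5)*5).astype(int).tolist()),(0,0,255),1,15)
    cv2.imwrite(f"pics/z_{n}.png",k); 
E
```

```text
[0.59756168 0.02610292 0.23941904]
(np.float64(352.5), np.float64(85.4)) [ 30  35 814] [ 0.69557579 -0.01832341  0.075     ]
(np.float64(325.9), np.float64(118.6)) [ 29   6 154] [0.66704334 0.01155255 0.075     ]
(np.float64(402.7), np.float64(119.3)) [ 74   8 449] [ 0.65692522 -0.06728939  0.075     ]
(np.float64(392.6), np.float64(169.4)) [ 14  15 165] [ 0.60531666 -0.05499518  0.075     ]
(np.float64(300.0), np.float64(185.3)) [ 13  11 130] [0.59963025 0.04806584 0.075     ]
(np.float64(427.1), np.float64(245.7)) [ 85  80 628] [ 0.50737939 -0.092522    0.075     ]
(np.float64(386.5), np.float64(244.0)) [ 32  33 781] [ 0.515442 -0.044264  0.075   ]
(np.float64(303.8), np.float64(237.1)) [ 8 14 97] [0.53632113 0.05247817 0.075     ]
tcp w [321.06604978 260.28661678]
scene [291.48972773 123.32116752]
top [342.99744045 159.32282243]
```

View pics/z_scene.png

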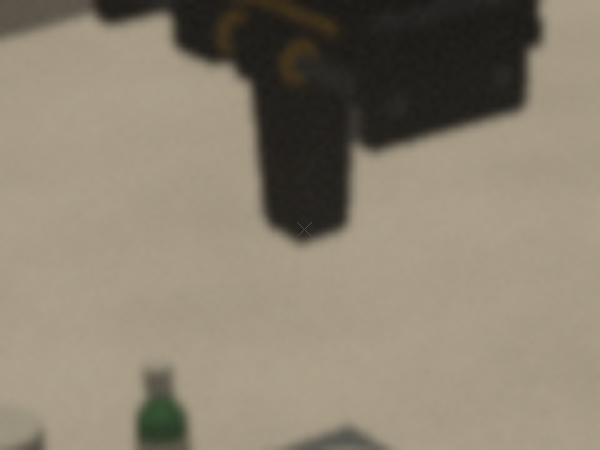

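View pics/z_top.png

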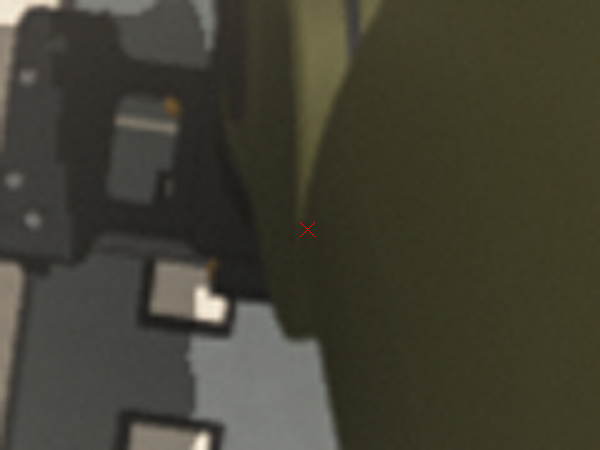

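The TCP projection matches the fingertips in the scene view, and all three cameras agree on the keys to about 3 mm. I fuse them as: square (.528,.067), large (.515,-.0425), pad (.635,.0545).

```bash
python3 - <<'E'
from h import *
from plant import r
s=r.get_state();print(s['tool_pos'],delta(s,[.635,.0545,.09]))
E
```

```text
[0.59754406 0.02521468 0.23968937] (array([ 33.8, -33.8, 149.6]), array([ 0.1,  0. , -0.1]))
```

Emit:
move_arm --targets '[[[0, 17, -15, 40, 0, 0, 0], [0, 33, -30, 80, 0, 0, 0], [0, 33, -31, 115, 0, 0, 0], [0, 33, -31, 138, 0, 0, 0], [0, 33, -31, 142, 0, 0, 0], [0, 33, -31, 142, 0, 0, 0]]]'

```text
clock: 3.0
tool_pos: [0.635, 0.0536, 0.0984]
eef_rot: [0.998, -0.059, 0.0, 0.0]
contact_force: [-0.2, 0.1, 0.8]
opening: 0.006
finger_force: 0.0
```

```bash
python3 - <<'E'
from h import *
from plant import r
for i in range(3):
    im=r.snapshot("scene")
    s=r.get_state();print(s['clock'],s['tool_pos'],s['contact_force'],delta(s,[.635,.0545,.066]))
k=cv2.resize(im[140:250,200:360,::-1],None,fx=5,fy=5,interpolation=cv2.INTER_CUBIC);cv2.imwrite("pics/p1.png",k)
E
```

```text
3.05 [0.63547097 0.05393686 0.09890994] [ 0.07305281 -0.15053328  1.33861865] (array([-0.6, -0.5, 32.9]), array([-0. , -0.1,  0. ]))
3.1 [0.63562325 0.05418304 0.09910759] [0.11142631 0.58275851 0.59004134] (array([-0.7, -0.2, 33.1]), array([-0. , -0.1,  0.1]))
3.15 [0.63564018 0.05444109 0.09910517] [-0.01076743  0.13994301  0.45621674] (array([-0.7,  0. , 33.1]), array([-0. , -0.1,  0.1]))
```

View pics/p1.png

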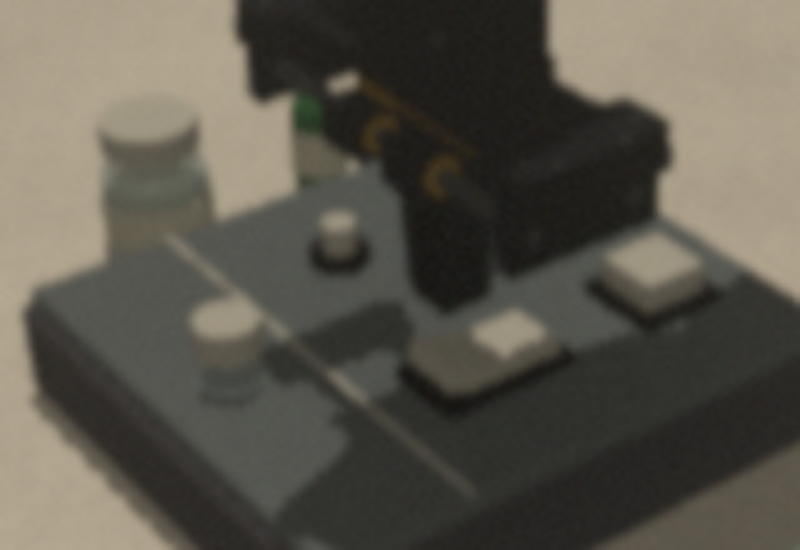

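The crop shows the tip at (447,310), poised above the rocker's far half (430,365), and clear of the small key and the jar. I press slowly.

Emit:
move_arm --targets '[[[0, 0, 0, 14, 0, 0, 0], [0, 0, 0, 22, 0, 0, 0], [0, 0, 0, 26, 0, 0, 0], [0, 0, 0, 29, 0, 0, 0], [0, 0, 0, 32, 0, 0, 0], [0, 0, 0, 34, 0, 0, 0], [0, 0, 0, 34, 0, 0, 0]]]'

```text
clock: 4.03
tool_pos: [0.6355, 0.0547, 0.0663]
eef_rot: [0.998, -0.058, 0.001, -0.0]
contact_force: [-3.1, -0.0, 17.7]
opening: 0.006
finger_force: 8.9
```

Emit:
move_arm --targets '[[[0, 0, 0, 1.5, 0, 0, 0], [0, 0, 0, 1.5, 0, 0, 0]]]'

```text
clock: 4.28
tool_pos: [0.6355, 0.0547, 0.0661]
eef_rot: [0.998, -0.058, 0.001, -0.0]
contact_force: [-5.5, -0.1, 27.1]
opening: 0.006
finger_force: 13.6
```

```bash
python3 - <<'E'
from h import *
from plant import r
s=r.get_state();print(s['tool_pos'],s['contact_force'],delta(s,[.528,.067,.095]))
E
```

```text
[0.63549505 0.054654   0.06613006] [-5.53891549 -0.11126502 27.0844926 ] (array([-108.1,    0.2,  -29.1]), array([-0. , -0.1,  0.1]))
```

The rocker is firmly at its stop at the expected height. I lift and move over to the square key.

Emit:
move_arm --targets '[[[0, 0, 0, -20, 0, 0, 0], [0, 0, 0, -40, 0, 0, 0], [0, -40, 0, -42, 0, 0, 0], [0, -80, 0, -42, 0, 0, 0], [0, -108, 0, -40, 0, 0, 0], [0, -108, 0, -36, 0, 0, 0], [0, -108, 0, -36, 0, 0, 0], [0, -108, 0, -36, 0, 0, 0]]]'

```text
clock: 5.28
tool_pos: [0.5291, 0.0671, 0.0983]
eef_rot: [0.998, -0.058, 0.001, -0.0]
contact_force: [-0.3, -0.2, 0.3]
opening: 0.003
finger_force: 0.0
```

```bash
python3 - <<'E'
from h import *
from plant import r
im=r.snapshot("scene")
s=r.get_state();print(s['clock'],s['tool_pos'],s['contact_force'],delta(s,[.528,.067,.068]))
k=cv2.resize(im[140:250,200:360,::-1],None,fx=5,fy=5,interpolation=cv2.INTER_CUBIC);cv2.imwrite("pics/p2.png",k)
E
```

```text
5.325 [0.52887688 0.06706604 0.09824151] [-0.92892374 -0.29604004 -0.13755003] (array([-0.9,  0.2, 30.2]), array([-0. , -0.1,  0.1]))
```

View pics/p2.png

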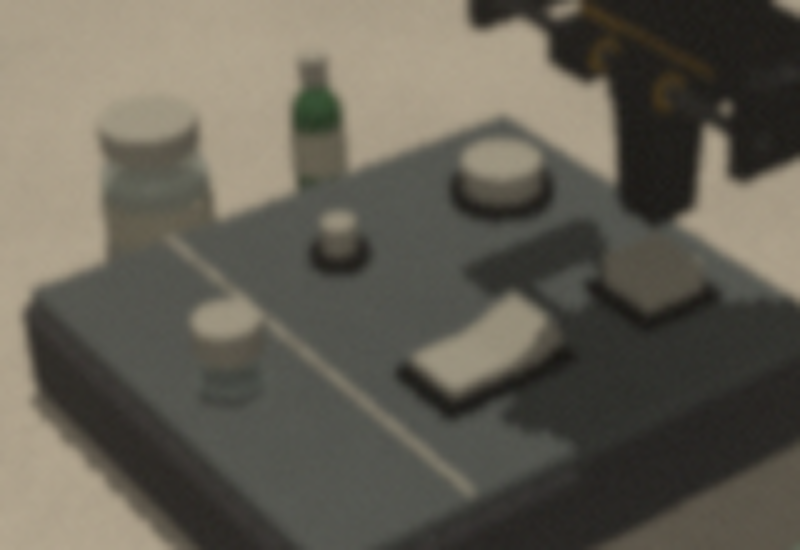

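The rocker is on: its far half (450,370) is level and its near end (530,310) is raised. The tip at (655,220) hovers over the square key at (655,270).

Emit:
move_arm --targets '[[[0, -1, 0, 12, 0, 0, 0], [0, -1, 0, 20, 0, 0, 0], [0, -1, 0, 24, 0, 0, 0], [0, -1, 0, 27, 0, 0, 0], [0, -1, 0, 30, 0, 0, 0], [0, -1, 0, 32, 0, 0, 0], [0, -1, 0, 33, 0, 0, 0], [0, -1, 0, 33, 0, 0, 0]]]'

```text
clock: 6.32
tool_pos: [0.526, 0.0673, 0.0682]
eef_rot: [0.998, -0.058, 0.0, -0.0]
contact_force: [-6.9, -0.1, 31.8]
opening: 0.004
finger_force: 16.1
```

Emit:
move_arm --targets '[[[0, 0, 0, 1, 0, 0, 0], [0, 0, 0, 1, 0, 0, 0]]]'

```text
clock: 6.58
tool_pos: [0.5261, 0.0673, 0.0681]
eef_rot: [0.998, -0.058, 0.0, -0.0]
contact_force: [-8.1, -0.1, 40.8]
opening: 0.008
finger_force: 20.6
```

```bash
python3 - <<'E'
from h import *
from plant import r
s=r.get_state();print(s['tool_pos'],s['contact_force'],delta(s,[.515,-.0425,.095]))
E
```

```text
[0.52606884 0.06730796 0.06811512] [-8.10719774 -0.14483222 40.77462687] (array([  1.8, 110.3, -26.9]), array([-0. , -0.1,  0.1]))
```

The square key is at its stop (z .068, 13 mm above the console's top). On to the large key.

Emit:
move_arm --targets '[[[0, 0, 0, -15, 0, 0, 0], [0, 0, 0, -38, 0, 0, 0], [0, 1, 40, -40, 0, 0, 0], [0, 1, 80, -40, 0, 0, 0], [0, 1, 110, -38, 0, 0, 0], [0, 1, 110, -34, 0, 0, 0], [0, 1, 110, -34, 0, 0, 0], [0, 1, 110, -34, 0, 0, 0]]]'

```text
clock: 7.58
tool_pos: [0.5152, -0.0401, 0.0982]
eef_rot: [0.998, -0.057, 0.0, -0.001]
contact_force: [-0.2, -0.3, 0.5]
opening: 0.001
finger_force: 0.0
```

```bash
python3 - <<'E'
from h import *
from plant import r
im=r.snapshot("scene")
s=r.get_state();print(s['clock'],s['tool_pos'],s['contact_force'],delta(s,[.515,-.0425,.068]))
k=cv2.resize(im[140:250,200:360,::-1],None,fx=5,fy=5,interpolation=cv2.INTER_CUBIC);cv2.imwrite("pics/p3.png",k)
E
```

```text
7.625 [ 0.51509116 -0.04032993  0.09818881] [ 0.11702887 -0.45397984  0.70455213] (array([ 0.1,  2.2, 30.2]), array([-0. , -0. ,  0.2]))
```

View pics/p3.png

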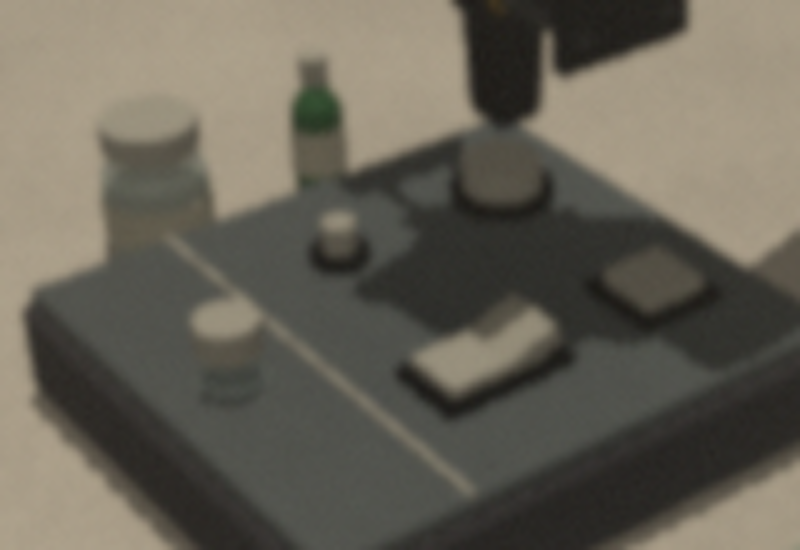

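The square key at (655,280) is now low, the rocker is still on, and the tip at (502,120) is above the large key (502,165). I press and hold.

Emit:
move_arm --targets '[[[0, 0, 1, 12, 0, 0, 0], [0, 0, 1, 20, 0, 0, 0], [0, 0, 1, 24, 0, 0, 0], [0, 0, 1, 27, 0, 0, 0], [0, 0, 1, 30, 0, 0, 0], [0, 0, 1, 32, 0, 0, 0], [0, 0, 1, 32, 0, 0, 0], [0, 0, 1, 32, 0, 0, 0]]]'

```text
clock: 8.62
tool_pos: [0.5142, -0.0427, 0.0682]
eef_rot: [0.998, -0.058, 0.0, -0.0]
contact_force: [-5.4, 1.3, 23.3]
opening: 0.005
finger_force: 11.6
```

```bash
python3 - <<'E'
from h import *
from plant import r
for i in range(3):
    im=r.snapshot("scene");s=r.get_state();print(s['clock'],s['tool_pos'],s['contact_force'])
k=cv2.resize(im[140:250,200:360,::-1],None,fx=5,fy=5,interpolation=cv2.INTER_CUBIC);cv2.imwrite("pics/p4.png",k)
E
```

```text
8.675 [ 0.51417408 -0.04273709  0.06819988] [-4.94767962  1.9057604  24.74061901]
8.725 [ 0.51413691 -0.04271422  0.0681825 ] [-5.21514482  1.72378033 23.48504861]
8.775 [ 0.51417771 -0.04275169  0.06820069] [-5.22322006  1.08265411 22.98357061]
```

View pics/p4.png

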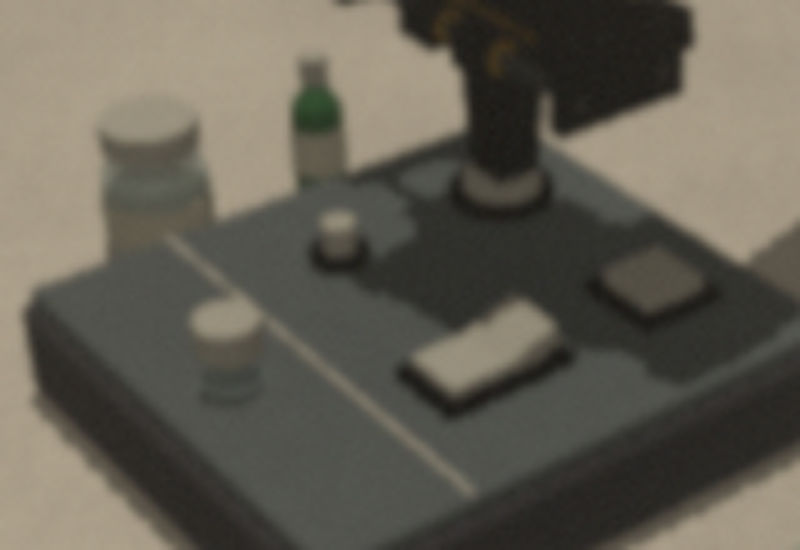

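The large key at (502,190) is held at its stop with a steady 23 N, the rocker and square key are still set, and nothing loose has moved. I hand in.

```bash
python3 -c "
from plant import r
print(r.finish_job())"
```

```text
the job is handed in; nothing more can be done
None
```

The job is handed in: mains rocker on, square key pushed in to its stop, and the large round key held fully down with about 23 N, in that order; I never touched the small key, and the jars and bottle in view have not moved (I did not re-check the dental arch, but the arm stayed clear of it).

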